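# Clamp the focusing rod in the slit-lamp collet

### The arm

A 6-joint arm with a two-finger parallel gripper is mounted at the origin on the work surface. World frame = base frame: x ahead of the robot, y to its left, z up, the work surface at z = 0. Lengths are in mm, angles in degrees, forces in N, time in s.
With the tool pointing down it reaches from about 150 to 775 mm from the base axis. Payload 6.1 kg.
Tool frame: the origin (TCP) lies on the front face of the gripper's body, between the roots of the fingers; the fingertips stand 73 mm ahead of it and the grasp point (between the pads) lies 54 mm ahead of it; z points along the fingers, y is the direction in which the jaws open and shut (so a half turn about z gives the same grasp; the last joint's range is limited). The gripper opens to 85 mm and grips with 20 to 120 N. Pads are 22 mm wide; open, the fingers measure 114 mm over their backs; the gripper's body (76 mm by 85 mm) begins 54 mm behind the grasp point. The pads swing forward as they close: fully open they stand 13 mm farther back than shut.
Start: joints at [-65.26, 7.208, -2.269, 80.523, 0, 90], TCP at [219.707, -476.799, 303.895] pointing down, gripper open.
Joint ranges: [-155.77, 155.77], [-54.66, 111.73], [-72.52, 77.12], [-102.08, 115.82], [-83.92, 84.16], [-180, 180]. Speed limits (degrees/s): [136.94, 136.94, 172.46, 180, 180, 180].

### API

Orientations are given as [roll, pitch, yaw] about the fixed x, y, z axes, in that order (R = Rz(yaw) Ry(pitch) Rx(roll)).
In Python, from station import bot, read_camera, job gives the robot as it stands.
- The arm moves only by the tool send_rows, never from a script. Its argument "increments" is a list that holds one entry, the list of rows, each a list of 7 numbers: the closure, from -1 (fully open) to 1 (shut), then the shift along the tool's x, y, z in m, then the turn, a rotation vector about the tool's x, y, z in rad. A call has 1 to 8 rows; each row is the pose to reach, as a shift and turn from the pose commanded when the call began, along the tool's axes at that moment; what a row does not reach only later rows make up. A row lasts 1/10 s, in which the tool goes at most 50 mm and 8.59 degrees, less where a joint would pass 70% of its speed; a pose out of reach is approached as far as the arm can. A call with a gripper value outside its range is refused whole. The fingers move at their own pace and stop on an object; the grip force is fixed at half the most. Time passes only in rows, so rows that repeat a pose let the fingers close. It gives the time, the measured TCP pose, the force and the opening at its end, in the units of the state.
- bot.get_state(): the state, without advancing time (a new reading comes with each control period).
- read_camera(name): name is "scene" or "top"; returns a dict with "color" (384x512x3 uint8, red, green, blue), "mtx" (3x3 intrinsics, pixels), "dist" ([k1, k2, p1, p2, k3] as OpenCV has them; the pictures are not rectified), "pose" (4x4, takes a point from camera to world coordinates). Camera axes: x right, y down, z forward; pixel columns grow to the right and rows downward; lengths in mm; the calibration is good to about 2 mm. A picture is of the moment at which its call begins. There is no depth.
- job.finish_job(): hands the job in, once; it reports no verdict.
The state is a dict: "time": time; "joint_positions": joint angles; "dq": joint speeds; "tau": joint torques, N m; "ee_pos": TCP position; "ee_rot": TCP orientation; "contact_force": force on the tool from outside, world axes, zero at the start; "torque": the same for the moment, N m; "gripper_width": finger opening in mm.
Only numpy, scipy, OpenCV 4.12 (cv2) and the standard library are available. Lean on these libraries where they do the work, as an engineer would, in place of code of your own. Each camera call takes 0.05 s, during which the arm holds its last target. There are 200 camera calls.

### The job

Take the steel focusing rod with the black head out of the blue rack and push it gently but fully home in the collet of the slit-lamp base, upright, until its foot rests on the stop hidden inside. Then turn the brass bar nut clockwise (seen from above) until the jaws grip the rod firmly, without overtightening, and let go. Leave the other things where they are.

Things in the scene. Friction and masses are not known exactly. Their poses are not given: they have to be found in the camera images.
- rod_head (a point): Centre of the focusing rod's black head, a block 14 (its x) x 10 (its y) x 26 mm high, z up, 92 mm above the rod's foot. The rod is 105 mm long in all and weighs 50 to 85 g; it starts upright in any of the blue rack's three holes, standing 70 mm out of it.
- rod: The same rod, origin at the centre of its foot, z along it towards the head. Below the head it is a plain steel shank 10 mm in diameter; the last 3 mm of the foot taper to 6 mm.
- collet_mouth (a point): Centre of the collet's mouth: the upper rim of the 12 mm hole through the nut, 102 mm above the table; z up. Below the nut (22 mm) come the open jaws, then an 11 mm bore. About 46 mm down two sprung balls begin to drag on the shank with 3 to 6 N: the rod does not fall home, it must be pushed. The solid stop lies 60 to 68 mm below the mouth, different each time; push with about 11 N.
- collet: The white slit-lamp base that carries the collet, fixed, 180 (x) x 150 (y) x 26 mm, with a square white housing 46 mm wide on its middle up to 78 mm; origin under its centre, on the collet's axis, at table height. A black joystick 77 mm high stands at x -68, y +52 mm, two flat black caps at x +68.
- nut_grip (a point): Centre of the brass bar nut on the collet's axis, 91 mm above the table: a bar 66 mm long (its x), 24 mm across its flats (its y), from 80 to 102 mm high, the rod passing through its middle. Clockwise from above tightens; it does not rise. Grip it across the flats; the seated rod stands 37 to 45 mm above it, between the fingers. At rest its friction may push either way: go by the torque's rise.
- jaws: The four brass jaws inside the housing, 62 to 76 mm high, out of sight; origin on the collet's axis at table height. The nut turns freely against 0.24 N m of friction; the jaws meet the shank after some 0.6 to 1.5 rad, different each time. From there the torque needed rises by about 0.25 N m per rad. A rise of 0.15 N m is a firm grip, under 0.10 is too loose, 0.24 is overtight. It stays as left.
- well: The bottom of the collet's bore, which holds the hidden stop; origin on the collet's axis at table height. The stop is rigid and must not be pressed with more than 25 N.
- wand: Bystander in the rack: white stick with a red ball 22 mm in diameter, 103 mm long; origin at its foot. The rack's holes are 65 mm apart.
- penlight: Bystander in the rack: blue and aluminium penlight, 16 mm thick, 95 mm long; origin at its foot.
- drops_a: Bystander: white dropper bottle with a red cap, 28 mm in diameter, 70 mm high; origin under its centre.
- drops_b: Bystander: white dropper bottle with a green cap, 28 mm in diameter, 70 mm high; origin under its centre.
- jar: Bystander: amber jar with a steel lid, 60 mm in diameter, 70 mm high; origin under its centre.
- trial_lens: Bystander: red ring of a trial lens, 38 mm in diameter, 6 mm high, with a short tab; lying flat; origin under the ring's centre.
- driver: Bystander: screwdriver with a red handle, 150 mm long, lying on the table; origin under its middle.

How it is judged (in metres and radians):
On the way, in this order (a step that is already met when the one before it is completed fails the run):
1. the rod stands upright in the collet with its foot on the stop (contact force between rod and well above 0.1 N and horizontal distance between rod and collet_mouth below 0.003 m and angle between rod's own z axis and vertical below 0.06 rad and z of rod in the frame of collet below 0.046 m), for 0.2 s.
2. the jaws grip the rod (all of step 1 and contact force between rod and jaws above 50 N), for 0.2 s.
At the end, for the whole second after the job is handed in: the rod stands upright (within 0.06 rad) in the collet, within 3 mm of its axis, its foot touching the stop inside; the jaws press on it with more than 50 N in all (never over 120 N), and it is at rest (all of step 2 and linear speed of rod below 0.02 m/s).
It fails at once if the rod is rammed onto the stop with more than 25 N (contact force between rod and well above 25 N).
It fails at once if the nut is overtightened: the jaws press on the rod with more than 120 N in all (contact force between rod and jaws above 120 N).
It fails at once if another thing is moved by more than 30 mm (distance of any of wand, penlight, drops_a, drops_b, jar, trial_lens, driver from where it was at the start of the episode above 0.03 m).
It also fails if it takes over 72 s, if anything falls off the work surface, if the arm or the gripper's body presses on something with over 40 N, if the wrist force passes 120 N, or if a joint passes its speed limit or range.

## Working session

There is one attempt and no reset: what is moved stays moved. The work goes in short steps, Python scripts to look and compute and a tool call to move; the robot and the scene stay as the last step left them, time stands still between calls to the robot, and variables do not carry over. Pictures are saved under pics/ and viewed, about 8 in all and at most 12, crops included, and the job is handed in when it is done.

Besides the shell and the picture viewer there is one more tool, called after "Emit:" by a JSON object that holds its "api" and its "payload", one argument or row to a line. send_rows: Moves the arm, as the interface text tells. Its arguments: {"type":"object","properties":{"increments":{"type":"array","items":{"type":"array","items":{"type":"array","items":{"type":"number"}}}}},"required":["increments"]}

```bash
mkdir -p pics; ls
python3 - <<'E'
from station import bot, read_camera, job
import cv2
s=bot.get_state(); print(s)
for n in("scene","top"):
    c=read_camera(n); cv2.imwrite(f"pics/{n}0.png",c["color"][:,:,::-1]); print(n,c["mtx"],c["dist"],c["pose"])
a=cv2.imread("pics/scene0.png")
E
```

```text
pics
{'time': 0.0, 'joint_positions': array([-6.52605158e+01,  7.24477729e+00, -2.32679792e+00,  8.05233227e+01,
        6.02117397e-04,  8.99990213e+01]), 'dq': array([ 0.12895364, -0.05911435, -0.01916456,  0.00968983, -0.02677254,
        0.05442902]), 'tau': array([-6.42931536e-04, -4.35909104e+01,  3.52928424e+01,  1.70749339e-02,
        5.91267485e-05,  5.46967058e-06]), 'ee_pos': array([ 219.59298153, -476.55843481,  303.09311462]), 'ee_rot': array([-1.79905102e+02, -6.03737593e-04,  2.47404619e+01]), 'contact_force': array([ 0.07452224, -0.80370972,  0.68010198]), 'torque': array([ 0.07207472, -0.0125596 , -0.00027939]), 'gripper_width': 85.53532663896408}
scene [[496.71935734   0.         250.14930003]
 [  0.         496.71935734 184.97094098]
 [  0.           0.           1.        ]] [-0.08792625  0.          0.          0.          0.        ] [[ 3.36437519e-01  7.04850021e-01 -6.24496792e-01  1.35297309e+03]
 [ 9.41519703e-01 -2.38584897e-01  2.37945152e-01 -2.86972810e+02]
 [ 1.87201427e-02 -6.68029711e-01 -7.43899093e-01  1.04177220e+03]
 [ 0.00000000e+00  0.00000000e+00  0.00000000e+00  1.00000000e+00]]
top [[397.73442626   0.         253.82445401]
 [  0.         397.73442626 194.32368583]
 [  0.           0.           1.        ]] [-0.04501465  0.          0.          0.          0.        ] [[ 1.76885228e-02 -9.92406666e-01  1.21721510e-01  4.19074924e+02]
 [-9.99836096e-01 -1.80267705e-02 -1.67812234e-03  3.81586990e+01]
 [ 3.85962552e-03 -1.21671876e-01 -9.92562874e-01  1.40577370e+03]
 [ 0.00000000e+00  0.00000000e+00  0.00000000e+00  1.00000000e+00]]
```

View pics/scene0.png

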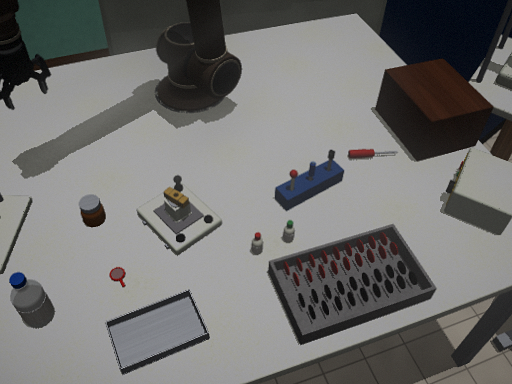

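View pics/top0.png

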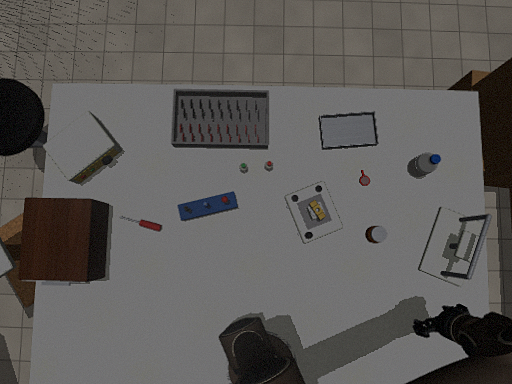

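The scene view shows the rack near (310,184), with the black head at about (332,155) and the base with its brass nut near (177,197). In the top view the rack is at (208,206) and the nut at (317,209). I'll zoom in on both next.

Run:
```python
import cv2,numpy as np
s=cv2.imread("pics/scene0.png");t=cv2.imread("pics/top0.png")
r=lambda a,x,y,w,h,k:cv2.resize(a[y:y+h,x:x+w],None,fx=k,fy=k,interpolation=cv2.INTER_CUBIC)
A=np.hstack([r(s,130,165,100,75,4),r(s,265,140,100,75,4)])
B=np.hstack([r(t,275,170,80,60,5),r(t,170,180,80,60,5)])
cv2.imwrite("pics/crop1.png",cv2.convertScaleAbs(np.vstack([A,B]),alpha=1.6))
```

```text
(no output)
```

View pics/crop1.png

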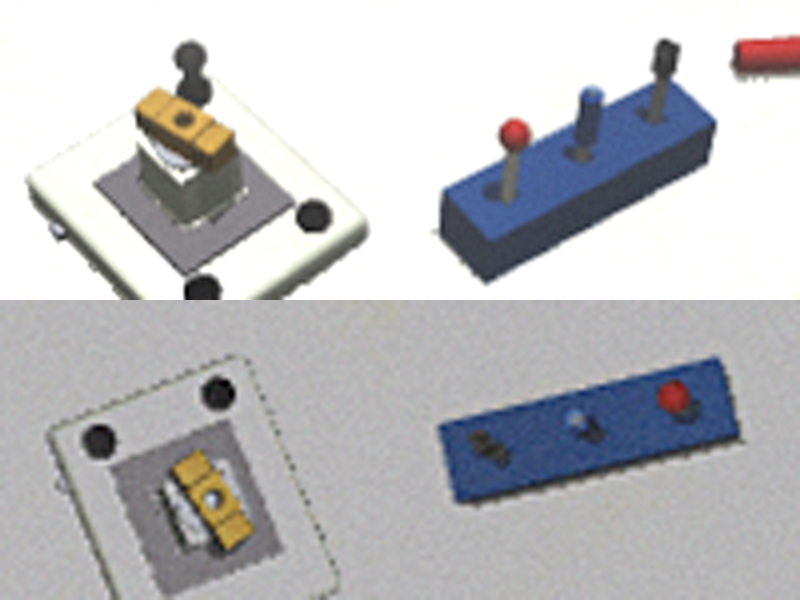

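The top-left crop shows the brass bar with its hole at scene (176.2,195) and top (317.4,209.6). The black-headed rod is in the end hole, with its head at scene (331.5,154.5) and top (188,209.6). Now I'll triangulate.

```bash
cat > h.py <<'E'
from station import bot, read_camera, job
import cv2,numpy as np
C={n:read_camera(n) for n in("scene","top")}
def ray(n,p):
    c=C[n];u=cv2.undistortPoints(np.array([[p]],float),c["mtx"],c["dist"])[0,0]
    d=c["pose"][:3,:3]@[u[0],u[1],1];return c["pose"][:3,3],d/np.linalg.norm(d)
def plane(n,p,z):
    o,d=ray(n,p);return o+d*(z-o[2])/d[2]
def tri(ps,pt):
    (o1,d1),(o2,d2)=ray("scene",ps),ray("top",pt)
    k=np.linalg.lstsq(np.c_[d1,-d2],o2-o1,rcond=None)[0];a,b=o1+k[0]*d1,o2+k[1]*d2
    return (a+b)/2,np.linalg.norm(a-b)
def proj(n,P):
    c=C[n];M=np.linalg.inv(c["pose"]);return cv2.projectPoints(np.array([P],float),cv2.Rodrigues(M[:3,:3])[0],M[:3,3],c["mtx"],c["dist"])[0][0,0]
def mask(n,lo,hi,box):
    x,y,w,h=box;a=cv2.cvtColor(C[n]["color"],cv2.COLOR_RGB2HSV);m=np.zeros(a.shape[:2],np.uint8)
    m[y:y+h,x:x+w]=cv2.inRange(a[y:y+h,x:x+w],lo,hi);return m
def cont(m): return sorted(cv2.findContours(m,0,2)[0],key=cv2.contourArea)[::-1]
E
python3 - <<'E'
from h import *
np.set_printoptions(precision=1,suppress=True)
print("mouth",tri((176.25,195),(317.4,209.6)))
for n,p in(("scene",(176.25,195)),("top",(317.4,209.6))):print(plane(n,p,102))
print("head",tri((331.5,154.5),(188,209.6)))
# nut yaw, rack yaw
for n,b in(("scene",(155,175,50,40)),("top",(300,190,40,40))):
    c=cont(mask(n,(10,110,50),(30,255,255),b))[0];P=np.array([plane(n,p[0],102)[:2] for p in c],np.float32);print("nut",n,cv2.minAreaRect(P))
for n,b in(("top",(165,180,85,50)),):
    c=cont(mask(n,(100,100,30),(125,255,255),b))[0];P=np.array([plane(n,p[0],45)[:2] for p in c],np.float32);r=cv2.minAreaRect(P);print("rack",r,cv2.boxPoints(r))
# base outline in top: four caps
for n,p in(("top",(294.8,198.2)),("top",(318.8,188.8)),("scene",(208.2,219)),("scene",(180.7,237.5))):print("cap",plane(n,p,30))
s=C["scene"]["color"][140:175,315:350,::-1];t=C["top"]["color"][192:227,170:205,::-1]
cv2.imwrite("pics/crop2.png",cv2.convertScaleAbs(cv2.resize(np.hstack([s,t]),None,fx=11,fy=11,interpolation=cv2.INTER_CUBIC),alpha=1.8))
E
```

```text
mouth (array([ 532.8, -173.3,   98.4]), np.float64(3.1527667239031))
[ 536.6 -172.3  102. ]
[ 532.1 -174.3  102. ]
head (array([526.7, 256.6,  99.3]), np.float64(9.884763556789727))
nut scene ((535.419921875, -173.2507781982422), (64.329833984375, 25.35867691040039), 33.858158111572266)
nut top ((533.5091552734375, -173.69290161132812), (63.58872985839844, 24.042949676513672), 35.31455993652344)
rack ((544.5696411132812, 195.37725830078125), (55.34988784790039, 197.76571655273438), 15.150301933288574) [[492.  283.6]
 [543.7  92.7]
 [597.1 107.2]
 [545.4 298.1]]
cap [ 576.8 -107.1   30. ]
cap [ 611.4 -191.    30. ]
cap [ 579.9 -105.4   30. ]
cap [ 614.1 -187.1   30. ]
```

View pics/crop2.png

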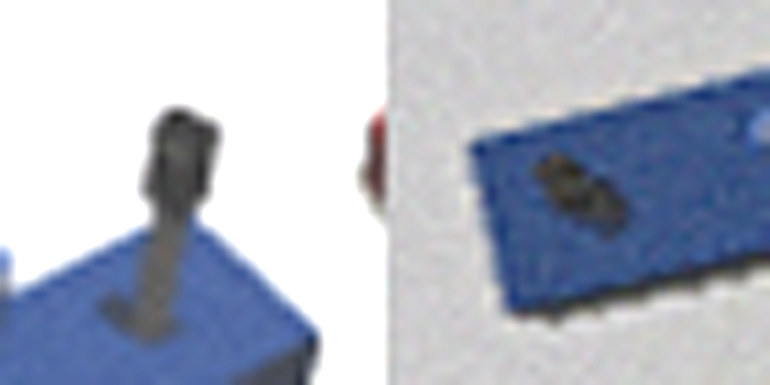

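In crop 2 the black head is centred at scene (331.4,154.4). In the top view the head is the upper-left part of the dark blob, at about (186.1,207.9), and the lower-right part is the shank and hole. I'll re-triangulate with that and plan the move.

Run:
```python
from h import *
np.set_printoptions(precision=1,suppress=True)
print("head",tri((331.4,154.4),(186.1,207.9)))
for z in (95,102,110):print(z,plane("scene",(331.4,154.4),z),plane("top",(186.1,207.9),z))
# shank entry in scene (150,325)/11
for z in (35,45,55):print("shank base",z,plane("scene",(315+155/11,140+322/11),z))
# rack top edge heights: scene rack corners  right corner top/bottom
print(tri((130+0,165),(0,0))[1])
for z in(45,):print([plane("scene",p,z) for p in((265+310/4,140+122/4),(265+45/4,140+195/4),(265+88/4,140+240/4),(265+270/4,140+80/4))])
```

```text
head (array([530.2, 258.7, 102.7]), np.float64(1.636380100553124))
95 [523.7 263.9  95. ] [530.5 259.2  95. ]
102 [529.8 259.9 102. ] [529.9 258.  102. ]
110 [536.8 255.2 110. ] [529.2 256.7 110. ]
shank base 35 [523.2 266.2  35. ]
shank base 45 [531.4 260.7  45. ]
shank base 55 [539.7 255.2  55. ]
744.8881083976439
[array([547.8, 294.5,  45. ]), array([551.5,  93.6,  45. ]), array([597.4, 105.9,  45. ]), array([501.4, 286. ,  45. ])]
```

Emit:
{"api": "send_rows", "payload": {
  "increments": [
    [[-1,0.033,-0.03,0,0,0,0],[-1,0.066,-0.06,0,0,0,0],[-1,0.1,-0.091,0,0,0,0],[-1,0.133,-0.121,0,0,0,0],[-1,0.166,-0.152,0,0,0,0],[-1,0.2,-0.182,0,0,0,0],[-1,0.233,-0.212,0,0,0,0],[-1,0.266,-0.243,0,0,0,0]]
  ]
}}

```text
time: 1.1
ee_pos: [359.8, -143.1, 304.1]
ee_rot: [180.0, -0.0, 24.7]
contact_force: [-0.2, -0.2, 0.4]
gripper_width: 85.1
```

Emit:
{"api": "send_rows", "payload": {
  "increments": [
    [[-1,0.033,-0.03,0,0,0,0],[-1,0.066,-0.06,0,0,0,0],[-1,0.1,-0.091,0,0,0,0],[-1,0.133,-0.121,0,0,0,0],[-1,0.166,-0.152,0,0,0,0],[-1,0.2,-0.182,0,0,0,0],[-1,0.233,-0.212,0,0,0,0],[-1,0.266,-0.243,0,0,0,0]]
  ]
}}

```text
time: 1.9
ee_pos: [499.9, 189.2, 303.9]
ee_rot: [180.0, -0.0, 24.8]
contact_force: [0.1, 0.4, 0.6]
gripper_width: 85.3
```

Emit:
{"api": "send_rows", "payload": {
  "increments": [
    [[-1,0.028,-0.026,0.01,0,0,-0.145],[-1,0.057,-0.052,0.02,0,0,-0.29],[-1,0.057,-0.052,0.03,0,0,-0.435],[-1,0.057,-0.052,0.04,0,0,-0.58],[-1,0.057,-0.052,0.04,0,0,-0.725],[-1,0.057,-0.052,0.04,0,0,-0.87],[-1,0.057,-0.052,0.04,0,0,-1.015],[-1,0.057,-0.052,0.04,0,0,-1.16]]
  ]
}}

```text
time: 2.7
ee_pos: [529.4, 258.3, 263.7]
ee_rot: [-180.0, 0.0, 91.5]
contact_force: [-0.3, -0.2, 0.3]
gripper_width: 85.5
```

Emit:
{"api": "send_rows", "payload": {
  "increments": [
    [[-1,0,0,0.015,0,0,-0.12],[-1,0,0,0.03,0,0,-0.241],[-1,0,0,0.03,0,0,-0.241],[-1,0,0,0.03,0,0,-0.241]]
  ]
}}

```text
time: 3.1
ee_pos: [529.4, 258.3, 233.9]
ee_rot: [-180.0, 0.0, 104.9]
contact_force: [-0.4, -0.1, 0.1]
gripper_width: 85.4
```

Run:
```python
from h import *
s=bot.get_state();print(s["ee_pos"],s["ee_rot"],s["joint_positions"],s["contact_force"])
a=C["scene"]["color"][80:210,260:410,::-1];t=C["top"]["color"][165:250,150:250,::-1]
A=cv2.resize(a,(700,607))[:590];cv2.imwrite("pics/a1.png",cv2.convertScaleAbs(A,alpha=1.8))
```

```text
[529.75634088 258.44970844 234.75162889] [ 1.79942611e+02 -1.11197542e-02  1.04897689e+02] [ 2.60061949e+01  1.45759190e+01 -1.94568778e+00  7.34199374e+01
 -1.45517329e-04  1.01108512e+02] [ 0.85945282 -0.00945552  1.43026295]
```

View pics/a1.png

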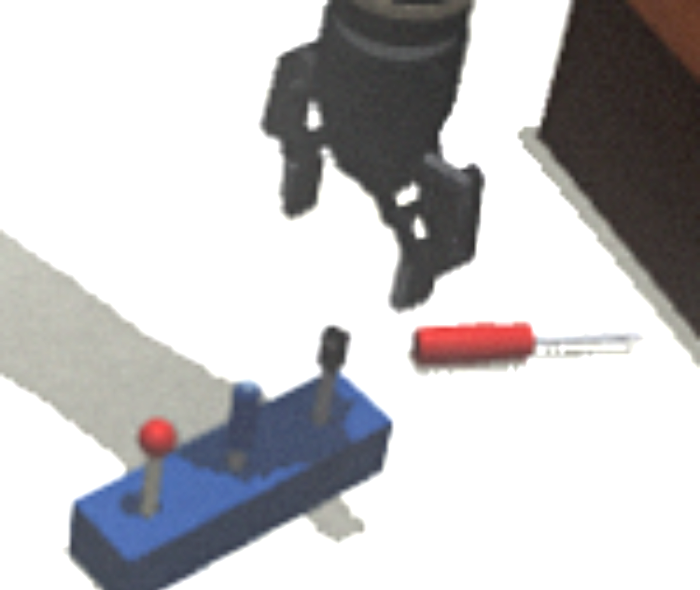

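The gripper straddles the black head: the fingertip midpoint is at about (352,258) and the head at (333,348), in line along the vertical. I'll descend 78 mm and close.

Emit:
{"api": "send_rows", "payload": {
  "increments": [
    [[-1,0,0,0.03,0,0,0],[-1,0,0,0.055,0,0,0],[-1,0,0,0.078,0,0,0],[-1,0,0,0.078,0,0,0],[0,0,0,0.078,0,0,0],[0.5,0,0,0.078,0,0,0],[1,0,0,0.078,0,0,0],[1,0,0,0.078,0,0,0]]
  ]
}}

```text
time: 4.0
ee_pos: [530.0, 258.6, 157.1]
ee_rot: [179.9, -0.0, 105.0]
contact_force: [0.3, 0.4, -0.7]
gripper_width: 27.9
```

Emit:
{"api": "send_rows", "payload": {
  "increments": [
    [[1,0,0,0,0,0,0],[1,0,0,0,0,0,0],[1,0,0,0,0,0,0],[1,0,0,0,0,0,0],[1,0,0,0,0,0,0],[1,0,0,0,0,0,0]]
  ]
}}

```text
time: 4.6
ee_pos: [529.6, 258.5, 156.7]
ee_rot: [179.9, -0.0, 105.0]
contact_force: [-1.3, -0.0, 5.0]
gripper_width: 13.5
```

Emit:
{"api": "send_rows", "payload": {
  "increments": [
    [[1,0,0,-0.01,0,0,0],[1,0,0,-0.03,0,0,0],[1,0,0,-0.05,0,0,0],[1,0,0,-0.08,0,0,0],[1,0,0,-0.11,0,0,0],[1,0,0,-0.14,0,0,0],[1,0,0,-0.14,0,0,0],[1,0,0,-0.14,0,0,0]]
  ]
}}

```text
time: 5.4
ee_pos: [529.7, 258.4, 296.5]
ee_rot: [179.9, -0.0, 105.0]
contact_force: [-0.1, -0.6, -1.8]
gripper_width: 13.1
```

Emit:
{"api": "send_rows", "payload": {
  "increments": [
    [[1,-0.03,-0.008,0,0,0,0],[1,-0.07,-0.018,0,0,0,0],[1,-0.11,-0.0285,0,0,0,0],[1,-0.15,-0.0385,0,0,0,0],[1,-0.19,-0.049,0,0,0,0],[1,-0.23,-0.0595,0,0,0,0],[1,-0.27,-0.07,0,0,0,0],[1,-0.3,-0.0775,0,0,0,0]]
  ]
}}

```text
time: 6.2
ee_pos: [531.4, -53.7, 294.3]
ee_rot: [-179.8, -0.0, 104.9]
contact_force: [0.2, 0.2, 0.0]
gripper_width: 12.7
```

Emit:
{"api": "send_rows", "payload": {
  "increments": [
    [[1,-0.03,-0.008,0,0,0,-0.1],[1,-0.06,-0.016,0,0,0,-0.22],[1,-0.09,-0.023,0,0,0,-0.34],[1,-0.118,-0.0305,0,0,0,-0.46],[1,-0.118,-0.0305,0,0,0,-0.58],[1,-0.118,-0.0305,0,0,0,-0.7],[1,-0.118,-0.0305,0,0,0,-0.82],[1,-0.118,-0.0305,0,0,0,-0.94]]
  ]
}}

```text
time: 7.0
ee_pos: [532.9, -173.4, 294.1]
ee_rot: [-180.0, -0.2, 159.1]
contact_force: [-0.1, 1.0, -0.7]
gripper_width: 13.1
```

Emit:
{"api": "send_rows", "payload": {
  "increments": [
    [[1,0,0,0.01,0,0,-0.12],[1,0,0,0.02,0,0,-0.25],[1,0,0,0.03,0,0,-0.38],[1,0,0,0.03,0,0,-0.51],[1,0,0,0.03,0,0,-0.64],[1,0,0,0.03,0,0,-0.77],[1,0,0,0.03,0,0,-0.9],[1,0,0,0.03,0,0,-0.973]]
  ]
}}

```text
time: 7.8
ee_pos: [532.8, -173.2, 264.1]
ee_rot: [179.9, -0.1, -145.1]
contact_force: [0.2, 0.8, -0.9]
gripper_width: 13.0
```

Run:
```python
from h import *
s=bot.get_state();print(s["ee_pos"],s["ee_rot"],s["joint_positions"],s["contact_force"],s["torque"],s["gripper_width"])
a=C["scene"]["color"][110:220,125:235,::-1];t=C["top"]["color"][170:250,275:355,::-1]
np.save("scene1.npy",a);f=lambda i:cv2.resize(i,(400,400),interpolation=cv2.INTER_CUBIC)
cv2.imwrite("pics/b1.png",cv2.convertScaleAbs(np.hstack([f(a),f(t)]),alpha=1.8))
```

```text
[ 532.85223114 -173.21854362  264.26386242] [ 1.79873531e+02 -9.98339753e-02 -1.45376075e+02] [-1.80071767e+01  1.12833570e+01 -2.39133103e+00  7.64864158e+01
 -2.58281255e-03 -5.26309883e+01] [-0.35730503  0.22802489 -0.06754863] [-0.019842    0.00243373 -0.01123591] 13.039895142071073
```

View pics/b1.png

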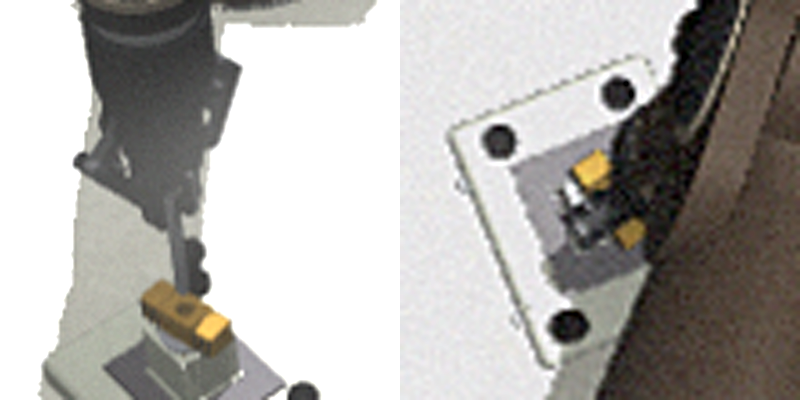

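The left crop shows the shank hanging from about (172,200) to its foot near (183,290), just above the nut's hole at (186,308). The top view is mostly blocked by the arm, so I'll measure the shank axis and hole in the scene view.

Run:
```python
from h import *
np.set_printoptions(precision=2,suppress=True)
for z in(195,180,160,140,118,102):print(z,proj("scene",(532.8,-173.2,z)))
g=C["scene"]["color"].astype(int)
for r in range(164,198,2):print(r,g[r,166:186].sum(1)//3)
a=g[150:205,150:205,::-1].astype(np.uint8)
cv2.imwrite("pics/b2.png",cv2.convertScaleAbs(cv2.resize(a,(594,594),interpolation=cv2.INTER_CUBIC),alpha=2))
```

```text
195 [171.87 168.2 ]
180 [172.49 172.56]
160 [173.29 178.26]
140 [174.08 183.81]
118 [174.93 189.77]
102 [175.53 194.  ]
164 [ 52  51  52  52  60  63  62  54  53  55  56  60  64  73  99 121 169 164
 165 167]
166 [ 54  51  54  55  60  64  63  53  54  53  55  54  57  74 113 149 170 167
 167 167]
168 [ 48  52  49  52  57  64  60  53  56  74  52  51  68  98 113 147 170 169
 167 166]
170 [ 50  48  51  47  54  63  62  55  63 101 106 106 108 102 112 153 168 166
 166 166]
172 [ 95  79  53  46  51  61  61  59  60  91 106 102 104 101 122 174 170 167
 169 168]
174 [106 103 106 100 100  72  60  60  61  77 106  98  98 102 122 171 168 169
 168 169]
176 [100 103 104 102 100  80  58  60  61  53  45  44  46  59 112 157 169 170
 169 168]
178 [103 103 103 101 103  99  56  59  59  54  46  47  44  42  46  99 172 169
 167 169]
180 [104 105 103 104 101 100  60  57  59  54  45  42  41  42  44 102 174 170
 169 171]
182 [102 106 105 104 105 105  73  54  55  55  46  40  38  46 105 172 168 169
 169 169]
184 [107 107 105 103 105 103  87  54  56  53  48  37  38  39  58 103 135 162
 161 171]
186 [104  99 103  93  98 106  93  51  52  54  52  37  37  37  36  35  75 159
 168 158]
188 [ 96  73  63  65  62  67  74  55  53  49  49  41  36  34  38  33  64 142
 173 170]
190 [ 63  63  62  68  66  62  60  60  52  55  51  44  34  35  30  43 118 177
 170 169]
192 [ 62  69  68  64  63  65  65  67  64  64  63  66  65  64 100 170 175 171
 171 170]
194 [ 47  52  59  62  65  65  64  55  46  47  47  49  56  65  64  63  83 134
 176 172]
196 [ 37  39  45  45  52  60  67  60  49  52  50  56  66  66  63  62  81  89
 100 113]
```

View pics/b2.png

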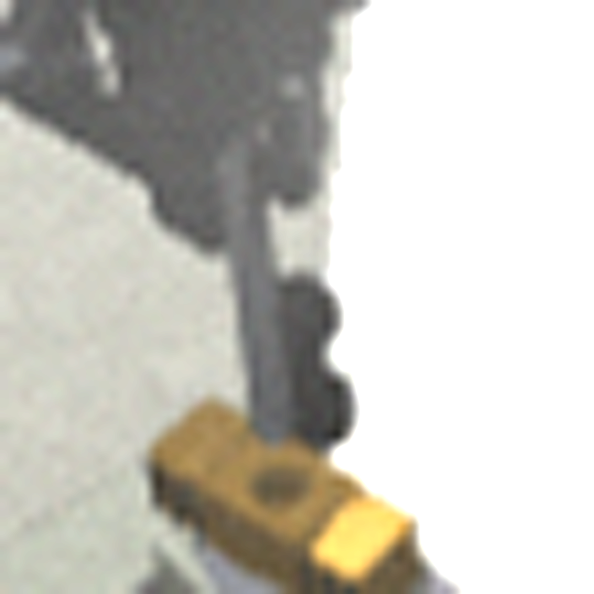

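The shank edge has an image slope of 0.1375 against 0.1425 expected for vertical, so the rod hangs upright on the TCP axis. With the half-pixel resize bias removed, the mouth is at about (533.4,-173.0) from the top view and (534.4,-173.1) from the scene view. I'll shift about 0.9 mm and descend in small steps.

Emit:
{"api": "send_rows", "payload": {
  "increments": [
    [[1,-0.0009,-0.0003,0.002,0,0,0],[1,-0.0009,-0.0003,0.004,0,0,0],[1,-0.0009,-0.0003,0.006,0,0,0],[1,-0.0009,-0.0003,0.008,0,0,0],[1,-0.0009,-0.0003,0.01,0,0,0],[1,-0.0009,-0.0003,0.012,0,0,0],[1,-0.0009,-0.0003,0.012,0,0,0],[1,-0.0009,-0.0003,0.012,0,0,0]]
  ]
}}

```text
time: 8.8
ee_pos: [534.3, -173.1, 253.9]
ee_rot: [180.0, -0.0, -145.4]
contact_force: [0.3, 0.1, -0.6]
gripper_width: 13.1
```

Emit:
{"api": "send_rows", "payload": {
  "increments": [
    [[1,0,0,0.001,0,0,0],[1,0,0,0.002,0,0,0],[1,0,0,0.003,0,0,0],[1,0,0,0.004,0,0,0],[1,0,0,0.005,0,0,0],[1,0,0,0.006,0,0,0],[1,0,0,0.007,0,0,0],[1,0,0,0.008,0,0,0]]
  ]
}}

```text
time: 9.6
ee_pos: [534.3, -173.1, 245.8]
ee_rot: [180.0, -0.0, -145.4]
contact_force: [0.1, -0.7, -0.6]
gripper_width: 13.1
```

Emit:
{"api": "send_rows", "payload": {
  "increments": [
    [[1,0,0,0.001,0,0,0],[1,0,0,0.002,0,0,0],[1,0,0,0.003,0,0,0],[1,0,0,0.004,0,0,0],[1,0,0,0.005,0,0,0],[1,0,0,0.006,0,0,0],[1,0,0,0.007,0,0,0],[1,0,0,0.008,0,0,0]]
  ]
}}

```text
time: 10.4
ee_pos: [534.3, -173.1, 237.8]
ee_rot: [180.0, -0.0, -145.4]
contact_force: [-0.6, 0.1, -1.0]
gripper_width: 13.0
```

Run:
```python
from h import *
s=bot.get_state();print(s["ee_pos"],s["contact_force"],s["torque"],s["gripper_width"])
a=C["scene"]["color"][150:205,150:205,::-1]
cv2.imwrite("pics/b3.png",cv2.convertScaleAbs(cv2.resize(a,(594,594),interpolation=cv2.INTER_CUBIC),alpha=2))
```

```text
[ 534.31514653 -173.10951317  237.72634405] [-0.4011217  -0.33714623 -0.67646504] [-0.04078255  0.08684259  0.0326655 ] 13.130739429998831
```

View pics/b3.png

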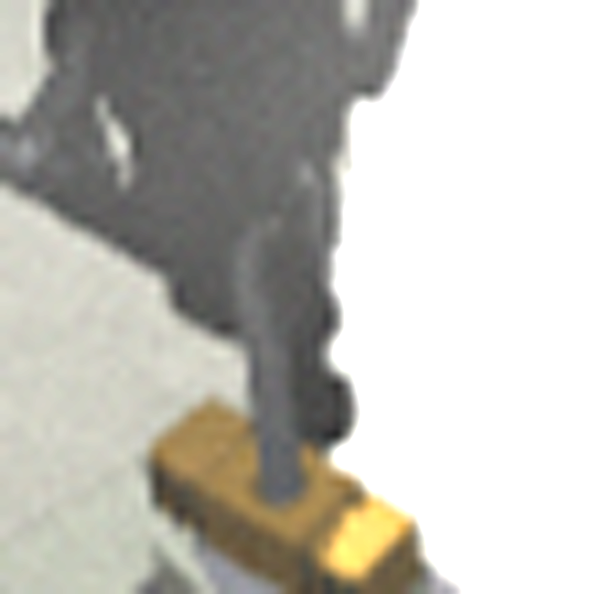

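The shank now ends inside the hole at about (282,495), with almost no contact force, so it has entered. I'll continue down.

Emit:
{"api": "send_rows", "payload": {
  "increments": [
    [[1,0,0,0.002,0,0,0],[1,0,0,0.004,0,0,0],[1,0,0,0.006,0,0,0],[1,0,0,0.008,0,0,0],[1,0,0,0.01,0,0,0],[1,0,0,0.012,0,0,0],[1,0,0,0.014,0,0,0],[1,0,0,0.016,0,0,0]]
  ]
}}

```text
time: 11.3
ee_pos: [534.3, -173.1, 221.7]
ee_rot: [180.0, -0.0, -145.4]
contact_force: [-0.6, -0.6, -0.4]
gripper_width: 13.4
```

Emit:
{"api": "send_rows", "payload": {
  "increments": [
    [[1,0,0,0.001,0,0,0],[1,0,0,0.002,0,0,0],[1,0,0,0.003,0,0,0],[1,0,0,0.004,0,0,0],[1,0,0,0.005,0,0,0],[1,0,0,0.006,0,0,0],[1,0,0,0.007,0,0,0],[1,0,0,0.008,0,0,0]]
  ]
}}

```text
time: 12.1
ee_pos: [534.3, -173.1, 213.8]
ee_rot: [-180.0, -0.0, -145.4]
contact_force: [-2.1, -0.8, -0.1]
gripper_width: 13.1
```

Emit:
{"api": "send_rows", "payload": {
  "increments": [
    [[1,0,0,0.001,0,0,0],[1,0,0,0.002,0,0,0],[1,0,0,0.003,0,0,0],[1,0,0,0.004,0,0,0],[1,0,0,0.005,0,0,0],[1,0,0,0.006,0,0,0]]
  ]
}}

```text
time: 12.7
ee_pos: [534.3, -173.1, 207.8]
ee_rot: [-180.0, -0.0, -145.4]
contact_force: [-0.5, -0.4, 0.0]
gripper_width: 13.3
```

Emit:
{"api": "send_rows", "payload": {
  "increments": [
    [[1,0,0,0.001,0,0,0],[1,0,0,0.002,0,0,0],[1,0,0,0.003,0,0,0],[1,0,0,0.004,0,0,0],[1,0,0,0.005,0,0,0],[1,0,0,0.006,0,0,0]]
  ]
}}

```text
time: 13.3
ee_pos: [534.3, -173.2, 201.8]
ee_rot: [180.0, -0.0, -145.4]
contact_force: [-1.4, 0.1, 0.5]
gripper_width: 13.0
```

Emit:
{"api": "send_rows", "payload": {
  "increments": [
    [[1,0,0,0.001,0,0,0],[1,0,0,0.002,0,0,0],[1,0,0,0.003,0,0,0],[1,0,0,0.004,0,0,0]]
  ]
}}

```text
time: 13.7
ee_pos: [534.5, -173.2, 198.1]
ee_rot: [-180.0, 0.0, -145.4]
contact_force: [-2.1, -0.8, 2.4]
gripper_width: 13.1
```

Emit:
{"api": "send_rows", "payload": {
  "increments": [
    [[1,0,0,0.001,0,0,0],[1,0,0,0.002,0,0,0],[1,0,0,0.003,0,0,0],[1,0,0,0.004,0,0,0]]
  ]
}}

```text
time: 14.1
ee_pos: [534.4, -173.2, 194.0]
ee_rot: [-180.0, 0.0, -145.4]
contact_force: [-2.4, -1.1, 3.2]
gripper_width: 13.5
```

Emit:
{"api": "send_rows", "payload": {
  "increments": [
    [[1,0,0,0.0005,0,0,0],[1,0,0,0.001,0,0,0],[1,0,0,0.0015,0,0,0],[1,0,0,0.002,0,0,0]]
  ]
}}

```text
time: 14.5
ee_pos: [534.3, -173.1, 191.8]
ee_rot: [180.0, -0.0, -145.4]
contact_force: [-2.1, -0.7, 3.3]
gripper_width: 13.1
```

Emit:
{"api": "send_rows", "payload": {
  "increments": [
    [[1,0,0,0.0005,0,0,0],[1,0,0,0.001,0,0,0],[1,0,0,0.0015,0,0,0]]
  ]
}}

```text
time: 14.8
ee_pos: [534.4, -173.1, 190.3]
ee_rot: [180.0, -0.0, -145.4]
contact_force: [-1.3, -1.6, 3.1]
gripper_width: 13.3
```

Emit:
{"api": "send_rows", "payload": {
  "increments": [
    [[1,0,0,0.0003,0,0,0],[1,0,0,0.0006,0,0,0],[1,0,0,0.0008,0,0,0],[1,0,0,0.001,0,0,0]]
  ]
}}

```text
time: 15.2
ee_pos: [534.4, -173.1, 189.4]
ee_rot: [-180.0, -0.0, -145.4]
contact_force: [-1.6, -1.0, 3.0]
gripper_width: 13.0
```

Emit:
{"api": "send_rows", "payload": {
  "increments": [
    [[1,0,0,0.0003,0,0,0],[1,0,0,0.0006,0,0,0],[1,0,0,0.0008,0,0,0],[1,0,0,0.001,0,0,0]]
  ]
}}

```text
time: 15.6
ee_pos: [534.4, -173.2, 188.4]
ee_rot: [-180.0, -0.0, -145.4]
contact_force: [-1.2, -1.3, 2.5]
gripper_width: 13.2
```

Emit:
{"api": "send_rows", "payload": {
  "increments": [
    [[1,0,0,0.0003,0,0,0],[1,0,0,0.0006,0,0,0],[1,0,0,0.0008,0,0,0],[1,0,0,0.001,0,0,0]]
  ]
}}

```text
time: 16.0
ee_pos: [534.3, -173.1, 187.4]
ee_rot: [180.0, -0.0, -145.4]
contact_force: [-2.5, -0.9, 2.4]
gripper_width: 13.2
```

Emit:
{"api": "send_rows", "payload": {
  "increments": [
    [[1,0,0,0.0003,0,0,0],[1,0,0,0.0006,0,0,0],[1,0,0,0.0008,0,0,0],[1,0,0,0.001,0,0,0]]
  ]
}}

```text
time: 16.4
ee_pos: [534.4, -173.1, 186.4]
ee_rot: [-180.0, -0.0, -145.4]
contact_force: [-1.1, -1.5, 1.3]
gripper_width: 13.3
```

Emit:
{"api": "send_rows", "payload": {
  "increments": [
    [[1,0,0,0.0003,0,0,0],[1,0,0,0.0006,0,0,0],[1,0,0,0.0008,0,0,0],[1,0,0,0.001,0,0,0]]
  ]
}}

```text
time: 16.8
ee_pos: [534.4, -173.1, 185.4]
ee_rot: [-180.0, 0.0, -145.4]
contact_force: [-1.8, -0.9, 2.3]
gripper_width: 13.2
```

Emit:
{"api": "send_rows", "payload": {
  "increments": [
    [[1,0,0,0.0003,0,0,0],[1,0,0,0.0006,0,0,0],[1,0,0,0.0008,0,0,0],[1,0,0,0.001,0,0,0]]
  ]
}}

```text
time: 17.2
ee_pos: [534.3, -173.2, 184.4]
ee_rot: [-180.0, -0.0, -145.4]
contact_force: [-1.9, -1.2, 3.6]
gripper_width: 13.2
```

Emit:
{"api": "send_rows", "payload": {
  "increments": [
    [[1,0,0,0.0003,0,0,0],[1,0,0,0.0006,0,0,0],[1,0,0,0.0008,0,0,0],[1,0,0,0.001,0,0,0]]
  ]
}}

```text
time: 17.6
ee_pos: [534.3, -173.1, 183.4]
ee_rot: [180.0, -0.0, -145.4]
contact_force: [-2.5, -1.9, 4.0]
gripper_width: 13.4
```

Emit:
{"api": "send_rows", "payload": {
  "increments": [
    [[1,0,0,0.0003,0,0,0],[1,0,0,0.0006,0,0,0],[1,0,0,0.0008,0,0,0],[1,0,0,0.001,0,0,0]]
  ]
}}

```text
time: 18.0
ee_pos: [534.4, -173.1, 182.8]
ee_rot: [-180.0, 0.0, -145.4]
contact_force: [-2.6, -1.3, 7.2]
gripper_width: 13.2
```

Emit:
{"api": "send_rows", "payload": {
  "increments": [
    [[1,0,0,0.0002,0,0,0],[1,0,0,0.0004,0,0,0],[1,0,0,0.0004,0,0,0]]
  ]
}}

```text
time: 18.3
ee_pos: [534.4, -173.2, 182.7]
ee_rot: [-180.0, 0.0, -145.4]
contact_force: [-3.6, -0.8, 8.1]
gripper_width: 13.0
```

Emit:
{"api": "send_rows", "payload": {
  "increments": [
    [[1,0,0,0.0002,0,0,0],[1,0,0,0.0004,0,0,0],[1,0,0,0.0004,0,0,0]]
  ]
}}

```text
time: 18.6
ee_pos: [534.4, -173.2, 182.7]
ee_rot: [-179.9, 0.0, -145.4]
contact_force: [-3.8, -1.4, 10.5]
gripper_width: 13.2
```

Emit:
{"api": "send_rows", "payload": {
  "increments": [
    [[1,0,0,0.0001,0,0,0],[1,0,0,0.0001,0,0,0],[1,0,0,0.0001,0,0,0],[1,0,0,0.0001,0,0,0]]
  ]
}}

```text
time: 19.0
ee_pos: [534.5, -173.2, 182.7]
ee_rot: [-179.9, 0.0, -145.4]
contact_force: [-3.9, -0.9, 10.8]
gripper_width: 12.9
```

Emit:
{"api": "send_rows", "payload": {
  "increments": [
    [[0.6,0,0,0,0,0,0],[0.4,0,0,0,0,0,0],[0,0,0,0,0,0,0],[-0.2,0,0,0,0,0,0],[-0.2,0,0,0,0,0,0],[-0.2,0,0,0,0,0,0],[-0.2,0,0,0,0,0,0],[-0.2,0,0,0,0,0,0]]
  ]
}}

```text
time: 19.8
ee_pos: [534.4, -173.1, 181.5]
ee_rot: [180.0, 0.0, -145.4]
contact_force: [0.5, -0.5, 1.4]
gripper_width: 50.9
```

Emit:
{"api": "send_rows", "payload": {
  "increments": [
    [[-0.2,0,0,0.005,0,0,0],[-0.2,0,0,0.01,0,0,0],[-0.2,0,0,0.015,0,0,0],[-0.2,0,0,0.02,0,0,0],[-0.2,0,0,0.025,0,0,0],[-0.2,0,0,0.0275,0,0,0],[-0.2,0,0,0.0275,0,0,0],[-0.2,0,0,0.0275,0,0,0]]
  ]
}}

```text
time: 20.6
ee_pos: [534.4, -173.1, 154.1]
ee_rot: [-180.0, 0.0, -145.4]
contact_force: [0.6, -0.4, -0.1]
gripper_width: 50.7
```

```bash
cat > tq.py <<'E'
from station import bot, read_camera
import numpy as np
np.set_printoptions(precision=3,suppress=True)
T=[]
for i in range(3):
    s=bot.get_state();T.append(np.r_[s["contact_force"],s["torque"],s["tau"][5]]);read_camera("top")
s=bot.get_state();T=np.array(T);print(s["time"],"xyz",s["ee_pos"],"yaw %.2f"%s["ee_rot"][2],"w %.1f"%s["gripper_width"],"F",T.mean(0)[:3],"M",T.mean(0)[3:6],"tau6",T[:,6],"Mz",T[:,5])
E
python3 tq.py
```

```text
20.75 xyz [ 534.531 -173.184  154.3  ] yaw -145.38 w 51.3 F [ 0.847 -0.126 -0.351] M [ 0.007 -0.033 -0.003] tau6 [-0. -0.  0.] Mz [ 0.009 -0.039  0.022]
```

Emit:
{"api": "send_rows", "payload": {
  "increments": [
    [[0.2,0,0,0,0,0,0],[0.4,0,0,0,0,0,0],[1,0,0,0,0,0,0],[1,0,0,0,0,0,0],[1,0,0,0,0,0,0],[1,0,0,0,0,0,0],[1,0,0,0,0,0,0]]
  ]
}}

```text
time: 21.45
ee_pos: [534.5, -173.2, 154.4]
ee_rot: [-180.0, 0.0, -145.4]
contact_force: [-0.5, -1.7, 4.8]
gripper_width: 22.4
```

```bash
python3 tq.py
```

```text
21.6 xyz [ 534.499 -173.241  154.364] yaw -145.39 w 22.8 F [-0.634 -1.102  5.165] M [-0.119  0.236 -0.013] tau6 [-0.037 -0.037 -0.038] Mz [ 0.004 -0.032 -0.011]
```

Emit:
{"api": "send_rows", "payload": {
  "increments": [
    [[1,0,0,0,0,0,0.04],[1,0,0,0,0,0,0.08],[1,0,0,0,0,0,0.12],[1,0,0,0,0,0,0.16],[1,0,0,0,0,0,0.2],[1,0,0,0,0,0,0.24],[1,0,0,0,0,0,0.28],[1,0,0,0,0,0,0.32]]
  ]
}}

```text
time: 22.4
ee_pos: [534.7, -173.6, 154.4]
ee_rot: [-179.9, 0.0, -163.8]
contact_force: [0.4, -3.3, 4.7]
gripper_width: 22.8
```

```bash
python3 tq.py
```

```text
22.55 xyz [ 534.715 -173.652  154.365] yaw -163.71 w 22.7 F [ 0.289 -3.26   4.292] M [-0.538  0.034  0.048] tau6 [-0.169  0.156  0.103] Mz [ 0.216  0.064 -0.137]
```

```bash
cat > q.py <<'E'
from station import bot
s=bot.get_state();print("t %.2f yaw %.2f Mz %.3f tau6 %.3f dq6 %.2f w %.1f"%(s["time"],s["ee_rot"][2],s["torque"][2],s["tau"][5],s["dq"][5],s["gripper_width"]),s["contact_force"].round(1),s["ee_pos"].round(1))
E
python3 q.py
```

```text
t 22.55 yaw -163.71 Mz -0.194 tau6 -0.147 dq6 -0.17 w 22.7 [ 0.2 -4.1  5.5] [ 534.7 -173.7  154.4]
```

Emit:
{"api": "send_rows", "payload": {
  "increments": [
    [[1,0,0,0,0,0,0.03],[1,0,0,0,0,0,0.06],[1,0,0,0,0,0,0.09],[1,0,0,0,0,0,0.12]]
  ]
}}

```text
time: 22.95
ee_pos: [534.8, -173.8, 154.4]
ee_rot: [-179.9, 0.0, -170.7]
contact_force: [0.6, -6.1, 4.6]
gripper_width: 23.0
```

```bash
python3 q.py
```

```text
t 22.95 yaw -170.70 Mz 0.217 tau6 -0.060 dq6 17.03 w 23.0 [ 0.6 -6.1  4.6] [ 534.8 -173.8  154.4]
```

Emit:
{"api": "send_rows", "payload": {
  "increments": [
    [[1,0,0,0,0,0,0.03],[1,0,0,0,0,0,0.06],[1,0,0,0,0,0,0.09],[1,0,0,0,0,0,0.12]]
  ]
}}

```text
time: 23.35
ee_pos: [534.8, -174.0, 154.4]
ee_rot: [-179.9, 0.1, -177.6]
contact_force: [0.7, -6.7, 4.8]
gripper_width: 22.4
```

```bash
python3 q.py
```

```text
t 23.35 yaw -177.58 Mz 0.318 tau6 -0.059 dq6 17.11 w 22.4 [ 0.7 -6.7  4.8] [ 534.8 -174.   154.4]
```

Emit:
{"api": "send_rows", "payload": {
  "increments": [
    [[1,-0.0003,-0.0009,0,0,0,0.02],[1,-0.0003,-0.0009,0,0,0,0.04],[1,-0.0003,-0.0009,0,0,0,0.06]]
  ]
}}

```text
time: 23.65
ee_pos: [534.8, -174.3, 154.3]
ee_rot: [-180.0, 0.0, 179.0]
contact_force: [-0.5, -4.1, 6.5]
gripper_width: 22.9
```

```bash
python3 q.py
```

```text
t 23.65 yaw 179.03 Mz 0.233 tau6 0.039 dq6 11.34 w 22.9 [-0.5 -4.1  6.5] [ 534.8 -174.3  154.3]
```

Emit:
{"api": "send_rows", "payload": {
  "increments": [
    [[1,0,0,0,0,0,0.02],[1,0,0,0,0,0,0.04]]
  ]
}}

```text
time: 23.85
ee_pos: [534.8, -174.3, 154.3]
ee_rot: [-180.0, 0.0, 176.7]
contact_force: [-0.7, -4.2, 5.8]
gripper_width: 23.0
```

```bash
python3 q.py
```

```text
t 23.85 yaw 176.74 Mz 0.229 tau6 0.040 dq6 11.29 w 23.0 [-0.7 -4.2  5.8] [ 534.8 -174.3  154.3]
```

Emit:
{"api": "send_rows", "payload": {
  "increments": [
    [[1,0,0,0,0,0,0.02],[1,0,0,0,0,0,0.04]]
  ]
}}

```text
time: 24.05
ee_pos: [534.8, -174.3, 154.4]
ee_rot: [-179.9, 0.0, 174.4]
contact_force: [-0.3, -3.7, 6.3]
gripper_width: 22.8
```

```bash
python3 q.py
```

```text
t 24.05 yaw 174.45 Mz 0.268 tau6 0.040 dq6 11.28 w 22.8 [-0.3 -3.7  6.3] [ 534.8 -174.3  154.4]
```

Emit:
{"api": "send_rows", "payload": {
  "increments": [
    [[1,0,0,0,0,0,0.02],[1,0,0,0,0,0,0.04]]
  ]
}}

```text
time: 24.25
ee_pos: [534.8, -174.4, 154.3]
ee_rot: [-179.9, 0.0, 172.2]
contact_force: [0.3, -4.2, 6.1]
gripper_width: 22.6
```

```bash
python3 q.py
```

```text
t 24.25 yaw 172.15 Mz 0.246 tau6 0.041 dq6 11.27 w 22.6 [ 0.3 -4.2  6.1] [ 534.8 -174.4  154.3]
```

Emit:
{"api": "send_rows", "payload": {
  "increments": [
    [[1,0,0,0,0,0,0.02],[1,0,0,0,0,0,0.04],[1,0,0,0,0,0,0.06]]
  ]
}}

```text
time: 24.55
ee_pos: [534.8, -174.5, 154.4]
ee_rot: [-179.9, 0.0, 168.7]
contact_force: [-0.6, -5.1, 6.1]
gripper_width: 22.6
```

```bash
python3 q.py
```

```text
t 24.55 yaw 168.71 Mz 0.218 tau6 0.044 dq6 11.41 w 22.6 [-0.6 -5.1  6.1] [ 534.8 -174.5  154.4]
```

Emit:
{"api": "send_rows", "payload": {
  "increments": [
    [[1,0,0,0,0,0,0.02],[1,0,0,0,0,0,0.04],[1,0,0,0,0,0,0.06]]
  ]
}}

```text
time: 24.85
ee_pos: [534.8, -174.6, 154.4]
ee_rot: [-179.9, 0.0, 165.3]
contact_force: [-1.4, -4.5, 5.9]
gripper_width: 22.4
```

```bash
python3 q.py
```

```text
t 24.85 yaw 165.27 Mz 0.281 tau6 0.047 dq6 11.33 w 22.4 [-1.4 -4.5  5.9] [ 534.8 -174.6  154.4]
```

Emit:
{"api": "send_rows", "payload": {
  "increments": [
    [[1,0,0,0,0,0,0.02],[1,0,0,0,0,0,0.04],[1,0,0,0,0,0,0.06]]
  ]
}}

```text
time: 25.15
ee_pos: [534.7, -174.7, 154.3]
ee_rot: [-179.9, 0.0, 161.8]
contact_force: [-2.2, -5.0, 6.4]
gripper_width: 22.9
```

```bash
python3 q.py
```

```text
t 25.15 yaw 161.82 Mz 0.231 tau6 0.049 dq6 11.37 w 22.9 [-2.2 -5.   6.4] [ 534.7 -174.7  154.3]
```

Emit:
{"api": "send_rows", "payload": {
  "increments": [
    [[1,0,0,0,0,0,0.02],[1,0,0,0,0,0,0.04],[1,0,0,0,0,0,0.06]]
  ]
}}

```text
time: 25.45
ee_pos: [534.7, -174.7, 154.3]
ee_rot: [-179.9, 0.1, 158.4]
contact_force: [-1.5, -5.6, 5.4]
gripper_width: 23.0
```

```bash
python3 q.py
```

```text
t 25.45 yaw 158.38 Mz 0.235 tau6 0.056 dq6 11.31 w 23.0 [-1.5 -5.6  5.4] [ 534.7 -174.7  154.3]
```

Emit:
{"api": "send_rows", "payload": {
  "increments": [
    [[1,0,0,0,0,0,0.02],[1,0,0,0,0,0,0.04],[1,0,0,0,0,0,0.06]]
  ]
}}

```text
time: 25.75
ee_pos: [534.7, -174.8, 154.3]
ee_rot: [-179.9, 0.1, 154.9]
contact_force: [-1.0, -6.2, 5.9]
gripper_width: 22.7
```

```bash
python3 q.py
```

```text
t 25.75 yaw 154.95 Mz 0.262 tau6 0.066 dq6 11.25 w 22.7 [-1.  -6.2  5.9] [ 534.7 -174.8  154.3]
```

Emit:
{"api": "send_rows", "payload": {
  "increments": [
    [[1,0,0,0,0,0,0.02],[1,0,0,0,0,0,0.04],[1,0,0,0,0,0,0.06]]
  ]
}}

```text
time: 26.05
ee_pos: [534.7, -174.9, 154.4]
ee_rot: [-179.9, 0.1, 151.5]
contact_force: [-1.4, -6.8, 5.0]
gripper_width: 23.0
```

```bash
python3 q.py
```

```text
t 26.05 yaw 151.50 Mz 0.244 tau6 0.078 dq6 11.54 w 23.0 [-1.4 -6.8  5. ] [ 534.7 -174.9  154.4]
```

Emit:
{"api": "send_rows", "payload": {
  "increments": [
    [[1,0,0,0,0,0,0.02],[1,0,0,0,0,0,0.04],[1,0,0,0,0,0,0.06]]
  ]
}}

```text
time: 26.35
ee_pos: [534.6, -175.0, 154.4]
ee_rot: [-179.9, 0.1, 148.1]
contact_force: [-1.4, -7.0, 5.7]
gripper_width: 22.4
```

```bash
python3 q.py
```

```text
t 26.35 yaw 148.07 Mz 0.305 tau6 0.089 dq6 11.31 w 22.4 [-1.4 -7.   5.7] [ 534.6 -175.   154.4]
```

Emit:
{"api": "send_rows", "payload": {
  "increments": [
    [[1,0,0,0,0,0,0.02],[1,0,0,0,0,0,0.04],[1,0,0,0,0,0,0.06]]
  ]
}}

```text
time: 26.65
ee_pos: [534.6, -175.0, 154.4]
ee_rot: [-179.9, 0.1, 144.6]
contact_force: [-1.4, -6.9, 6.4]
gripper_width: 22.6
```

```bash
python3 q.py
```

```text
t 26.65 yaw 144.62 Mz 0.261 tau6 0.102 dq6 11.33 w 22.6 [-1.4 -6.9  6.4] [ 534.6 -175.   154.4]
```

Emit:
{"api": "send_rows", "payload": {
  "increments": [
    [[1,0,0,0,0,0,0.02],[1,0,0,0,0,0,0.04],[1,0,0,0,0,0,0.06]]
  ]
}}

```text
time: 26.95
ee_pos: [534.5, -175.1, 154.4]
ee_rot: [-179.9, 0.1, 141.2]
contact_force: [-1.3, -7.3, 5.5]
gripper_width: 22.7
```

```bash
python3 q.py
```

```text
t 26.95 yaw 141.18 Mz 0.358 tau6 0.114 dq6 11.36 w 22.7 [-1.3 -7.3  5.5] [ 534.5 -175.1  154.4]
```

Emit:
{"api": "send_rows", "payload": {
  "increments": [
    [[1,0,0,0,0,0,0.02],[1,0,0,0,0,0,0.04],[1,0,0,0,0,0,0.06]]
  ]
}}

```text
time: 27.25
ee_pos: [534.5, -175.2, 154.4]
ee_rot: [-179.9, 0.1, 137.7]
contact_force: [-1.6, -7.8, 5.7]
gripper_width: 23.0
```

```bash
python3 q.py
```

```text
t 27.25 yaw 137.74 Mz 0.358 tau6 0.127 dq6 11.36 w 23.0 [-1.6 -7.8  5.7] [ 534.5 -175.2  154.4]
```

Emit:
{"api": "send_rows", "payload": {
  "increments": [
    [[1,0,0,0,0,0,0.02],[1,0,0,0,0,0,0.04]]
  ]
}}

```text
time: 27.45
ee_pos: [534.4, -175.2, 154.4]
ee_rot: [-179.9, 0.1, 135.4]
contact_force: [-2.3, -7.8, 6.4]
gripper_width: 23.0
```

```bash
python3 q.py
```

```text
t 27.45 yaw 135.45 Mz 0.299 tau6 0.135 dq6 11.33 w 23.0 [-2.3 -7.8  6.4] [ 534.4 -175.2  154.4]
```

Emit:
{"api": "send_rows", "payload": {
  "increments": [
    [[1,0,0,0,0,0,0.02],[1,0,0,0,0,0,0.04]]
  ]
}}

```text
time: 27.65
ee_pos: [534.4, -175.2, 154.4]
ee_rot: [-179.9, 0.1, 133.2]
contact_force: [-2.9, -7.4, 5.5]
gripper_width: 22.6
```

```bash
python3 q.py
```

```text
t 27.65 yaw 133.16 Mz 0.304 tau6 0.144 dq6 11.38 w 22.6 [-2.9 -7.4  5.5] [ 534.4 -175.2  154.4]
```

Emit:
{"api": "send_rows", "payload": {
  "increments": [
    [[1,0,0,0,0,0,0.02],[1,0,0,0,0,0,0.04]]
  ]
}}

```text
time: 27.85
ee_pos: [534.3, -175.3, 154.4]
ee_rot: [-179.8, 0.1, 130.9]
contact_force: [-1.6, -8.2, 6.9]
gripper_width: 22.8
```

```bash
python3 q.py
```

```text
t 27.85 yaw 130.86 Mz 0.401 tau6 0.152 dq6 11.27 w 22.8 [-1.6 -8.2  6.9] [ 534.3 -175.3  154.4]
```

Emit:
{"api": "send_rows", "payload": {
  "increments": [
    [[1,0,0,0,0,0,0.02],[1,0,0,0,0,0,0.04],[1,0,0,0,0,0,0.06]]
  ]
}}

```text
time: 28.15
ee_pos: [534.3, -175.4, 154.4]
ee_rot: [-179.8, 0.1, 127.4]
contact_force: [-1.8, -8.6, 6.8]
gripper_width: 22.4
```

```bash
python3 q.py
```

```text
t 28.15 yaw 127.42 Mz 0.404 tau6 0.165 dq6 11.38 w 22.4 [-1.8 -8.6  6.8] [ 534.3 -175.4  154.4]
```

Emit:
{"api": "send_rows", "payload": {
  "increments": [
    [[1,0,0,0,0,0,0.02],[1,0,0,0,0,0,0.04],[1,0,0,0,0,0,0.06]]
  ]
}}

```text
time: 28.45
ee_pos: [534.2, -175.4, 154.3]
ee_rot: [-179.8, 0.1, 124.0]
contact_force: [-3.3, -8.8, 7.0]
gripper_width: 22.8
```

```bash
python3 q.py
```

```text
t 28.45 yaw 123.98 Mz 0.401 tau6 0.178 dq6 11.46 w 22.8 [-3.3 -8.8  7. ] [ 534.2 -175.4  154.3]
```

Over the last three readings Mz is about 0.40 N m, against a free-turning level of about 0.24. That is a rise of about 0.16, which counts as a firm grip, so I'll release and back off.

Emit:
{"api": "send_rows", "payload": {
  "increments": [
    [[1,0,0,0,0,0,0],[0.6,0,0,0,0,0,0],[0.3,0,0,0,0,0,0],[0,0,0,0,0,0,0],[-0.2,0,0,0,0,0,0],[-0.2,0,0,0,0,0,0],[-0.2,0,0,0,0,0,0],[-0.2,0,0,0,0,0,0]]
  ]
}}

```text
time: 29.25
ee_pos: [534.7, -173.9, 153.9]
ee_rot: [180.0, -0.0, 124.1]
contact_force: [-1.0, 0.4, -0.5]
gripper_width: 51.1
```

Emit:
{"api": "send_rows", "payload": {
  "increments": [
    [[-0.2,0,0,-0.01,0,0,0],[-0.2,0,0,-0.03,0,0,0],[-0.2,0,0,-0.06,0,0,0],[-0.2,0,0,-0.1,0,0,0],[-0.2,0,0,-0.14,0,0,0],[-0.2,0,0,-0.14,0,0,0]]
  ]
}}

```text
time: 29.85
ee_pos: [536.3, -174.5, 301.0]
ee_rot: [179.6, 0.5, 124.1]
contact_force: [-0.0, -0.1, 0.6]
gripper_width: 51.2
```

Emit:
{"api": "send_rows", "payload": {
  "increments": [
    [[-0.2,0.03,0.03,0,0,0,0],[-0.2,0.06,0.06,0,0,0,0],[-0.2,0.09,0.09,0,0,0,0],[-0.2,0.12,0.12,0,0,0,0],[-0.2,0.12,0.12,0,0,0,0]]
  ]
}}

```text
time: 30.35
ee_pos: [567.3, -3.2, 294.0]
ee_rot: [179.9, -0.1, 124.4]
contact_force: [-0.4, -0.3, -0.1]
gripper_width: 51.1
```

Run:
```python
from h import *
s=bot.get_state();print(s["ee_pos"],s["contact_force"],s["time"])
a=C["scene"]["color"][150:220,140:210,::-1];t=C["top"]["color"][175:245,280:350,::-1]
f=lambda i:cv2.resize(i,(400,400),interpolation=cv2.INTER_CUBIC)
cv2.imwrite("pics/e.png",cv2.convertScaleAbs(np.hstack([f(a),f(t)]),alpha=2))
for z in (141.5,102):print(proj("scene",(533.8,-173,z)),proj("top",(533.8,-173,z)))
```

```text
[566.80150395  -6.38823175 294.03084908] [0.23886807 0.1408889  0.61643132] 30.45
[174.20123105 183.66739467] [319.0099681  208.02567523]
[175.7042627  194.26603424] [317.01448591 209.07516991]
```

View pics/e.png

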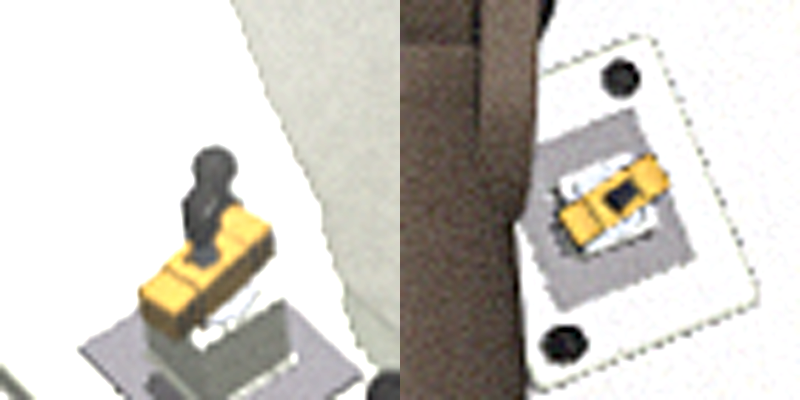

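The final picture shows the head standing over the turned nut. In the top view it is at about (319,208.4), against (319.0,208.0) expected for an upright rod, so I'll hand the job in.

```bash
python3 -c "
from station import job
print(job.finish_job())"
```

```text
the job is handed in; nothing more can be done
None
```

The focusing rod is seated in the collet, the nut is tightened, and the job is handed in at about 30 s of the 72 s limit. No verdict was reported.

- **Seating:** I gripped the rod by its black head and lowered it into the collet. I pushed it through the ball drag of about 3–4 N until it stopped moving at 10.8 N, about 65 mm below the mouth, inside the given 60–68 mm.
- **Tightening:** I turned the nut about 1.58 rad clockwise. The free-turning torque was about 0.24 N m, the jaws met the shank at about 0.96 rad, and the last three readings were about 0.40 N m. That is a rise of about 0.16 N m, between firm (0.15) and overtight (0.24).
- **Last checks:** The last picture shows the rod upright, with its head within about 0.4 px of where a vertical rod should appear. The contact force on the arm is back near zero, and I saw nothing touch the other things, though I did not re-measure their positions.

**Doubts:**
- The torque readings scattered by about ±0.04 N m. The joint-6 torque rose about 0.2 N m per rad against the 0.25 expected, so the jaw force is only estimated.
- My grip was about 1.6 mm off the nut's axis, which built up a sideways force of about 9 N that went away on release.

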